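# Fit the battery pack under the lip of the instrument's bay and latch it

## Robot

A 6-joint arm with a two-finger parallel gripper is mounted at the origin on the work surface. World frame = base frame: x ahead of the robot, y to its left, z up, the work surface at z = 0. Lengths are in m, angles in degrees, forces in N, time in s.
With the tool pointing down it reaches from about 0.225 to 0.875 m from the base axis. Payload 3.4 kg.
Tool frame: the origin (TCP) lies on the front face of the gripper's body, between the roots of the fingers; the fingertips stand 73 mm ahead of it and the grasp point (between the pads) lies 54 mm ahead of it (bot.tip_extent is the distance from the TCP to the fingertips, in m); z points along the fingers, y is the direction in which the jaws open and shut (so a half turn about z gives the same grasp; the last joint's range is limited). The gripper opens to 85 mm and grips with 20 to 120 N. Pads are 22 mm wide; open, the fingers measure 114 mm over their backs; the gripper's body (76 mm by 85 mm) begins 54 mm behind the grasp point. The pads swing forward as they close: fully open they stand 13 mm farther back than shut.
Start: joints at [63.541, 15.808, 86.224, -0, 77.962, -6.933], TCP at [0.192, 0.542, 0.304] pointing down, gripper open.
Joint ranges: [-165.64, 165.64], [-43.16, 119.46], [12.63, 154.43], [-67.54, 247.53], [6.08, 155.33], [-154.97, 154.97]. Speed limits (degrees/s): [147.25, 147.25, 180, 180, 180, 180].

## Interface

Orientations are given as [roll, pitch, yaw] about the fixed x, y, z axes, in that order (R = Rz(yaw) Ry(pitch) Rx(roll)).
In Python, from bench import bot, optics, status gives the robot as it stands. Calls block until the motion is done:
- bot.move_to(position, orientation): joint-space move of the TCP to a pose.
- bot.line_to(position, rot=None, vel=0.15): straight line of the TCP; rot=None keeps the orientation; vel is the mean speed in m/s.
- bot.goto_joints(angles): joint-space move.
- bot.move_gripper(opening): finger opening in m; the grip force is fixed at half the most; returns when the fingers have stopped.
- bot.pause(seconds).
- bot.solve_ik(position, orientation): joint angles nearest the present ones, or None.
- optics.capture(name): name is "side" or "top"; returns a dict with "img" (480x640x3 uint8, red, green, blue), "camera_matrix" (3x3 intrinsics, pixels), "k1" (the pictures are not rectified: a ray, as slopes to the right and down, at radius r is drawn at 1 + k1 r^2 times it, then the intrinsics apply), "cam_to_world" (4x4, takes a point from camera to world coordinates). Camera axes: x right, y down, z forward; pixel columns grow to the right and rows downward; lengths in m; the calibration is good to about 2 mm. A picture is of the moment at which its call begins. There is no depth.
A pose or a line that the arm cannot do raises bot.IKError and nothing moves.
- bot.job_done(): hands the job in, once; it reports no verdict.
Readings, each from a call of its own:
- status.get_t(): time.
- status.get_qpos(): joint angles.
- status.get_joint_vel(): joint speeds.
- status.get_joint_torque(): joint torques, N m.
- status.get_position(): TCP position.
- status.get_tool_rot(): TCP orientation.
- status.get_force(): force on the tool from outside, world axes, zero at the start.
- status.get_moment(): the same for the moment, N m.
- status.get_opening(): finger opening in m.
Only numpy, scipy, OpenCV 4.12 (cv2) and the standard library are available. Lean on these libraries where they do the work, as an engineer would, in place of code of your own. Each camera call takes 0.05 s, during which the arm holds its last target. There are 200 camera calls.

## Task

Put the battery pack back into the instrument that lies face down on the bench. Turn the latch until its flat edge lines up with the side of the bay, push the pack along its channel so that its front end tips down into the bay and goes under the lip, press its rear end down until the pack is level and flush, and then turn the latch about a quarter turn back so that its round side holds the pack in. Leave the meter, the screwdriver and the jar where they are.

Things in the scene. Friction and masses are not known exactly. Their poses are not given: they have to be found in the camera images.
- case: The instrument, fixed: grey case 280 x 184 mm, 36 mm high, rubber corners. Origin on the bench below the middle of the bay's rear edge; x runs along the channel (deck, x -155 to 0 mm) into the bay (x 0 to 113.5 mm) and under the lip; y to the latch's side; z up.
- deck (a point): Middle of the flat deck behind the bay, 36 mm above the bench, at x -75 mm of the case. Two rails 8 mm high, inner faces at y -47 and +47 mm (x -155 to -2 mm), make it a channel in which the pack lies at the start. Axes as the case's.
- bay_floor (a point): Middle of the battery bay's floor, at x 56.75 mm of the case, 22 mm above the bench, 14 mm below the deck. The bay is 113.5 mm long in x (13.5 mm of it under the lip) and 96 mm wide. Axes as the case's.
- lip_edge (a point): Middle of the lip's free lower edge, at x 100 mm of the case, 40 mm above the bench. The lip is 5 mm thick, overhangs x 100 to 113.5 mm; a wall closes it behind. The opening is only 100 mm long, so the 110 mm pack goes in nose first, tilted, nose pushed on under the lip until its tail clears the bay's rear edge.
- lifter (a joint): Black bar in the bay floor (12 mm in x, 60 mm in y, centred at x 14 mm of the case): metres pushed down, 0 (8 mm above the floor, start) to 0.008 (level with it). The pack's tail comes to rest on it about 8 mm proud; a press of 10 to 15 N on the tail pushes it down. Friction (7 N) keeps it where it is left, no spring.
- pack_center (a point): Centre (half-way up) of the battery pack: loose black slab 110 mm long (its x), 90 mm wide (too wide to grasp), 14 mm thick, about 0.25 kg, light label on top. Starts flat on the deck in the channel, its x along the case's x. Home in the bay its top is at z 36 mm, level with the deck, and its centre at x 55 to 58.5 mm of the case.
- latch_grip (a point): Centre of the latch's bar grip, on its vertical axis, 55 mm above the bench, at x 40, y 62 mm of the case. Black bar 42 mm long (its x), 12 mm thick, 22 mm high (z 44 to 66 mm) on a steel disc (z 38 to 44 mm, radius 24 mm) with one flat, parallel to the bar, 11 mm from the axis. The pack passes beside the flat; the round part reaches 10 mm over the bay.
- latch (a joint): Latch angle (rad), counter-clockwise from above, -0.5 to 1.6, no detent; stays where left (0.06 N m). At 0 the flat faces the bay, parallel to its side, bar along the channel: the way is free (within about 0.2). Above 0.9 the round side lies over the bay and holds the pack. Starts at 1.15 to 1.5.
- pack_nose (a point): Middle of the pack's front upper edge (the end towards the lip), 55 mm ahead of its centre, on the top face. Axes as the pack's.
- pack_tail (a point): Middle of the pack's rear upper edge (the end away from the lip), 55 mm behind its centre, on the top face. Axes as the pack's.
- meter: Bystander: a black analogue multimeter 95 x 145 x 47 mm lying on the bench; origin at the centre of its underside.
- driver: Bystander: a screwdriver lying on the bench; origin at its underside, its x along the shaft.
- tin: Bystander: a small closed jar, 52 mm in diameter, 45 mm high, upright; origin at the centre of its underside.
Things that resemble listed ones, but are neither listed nor needed, are in the scene too. Of the things like the part that bears pack_center, leave any that is brown, white or yellow; of the rest the smaller one is meant.

How it is judged (in metres and radians):
On the way, in this order (a step that is already met when the one before it is completed fails the run):
1. the latch's flat is lined up with the bay's side (within 0.2 rad) while the pack is still out of the bay (value of joint latch between -0.2 and 0.2 rad and x of pack_nose in the frame of case below 0.08 m), for 0.1 s.
2. the pack's nose is down in the bay and under the lip (x of pack_nose in the frame of case above 0.102 m and z of pack_nose in the frame of case below 0.04 m), for 0.1 s.
3. the pack is pressed level and flush (tail less than 2 mm proud) (z of pack_tail in the frame of case below 0.038 m and x of pack_nose in the frame of case above 0.106 m), for 0.2 s.
4. the latch is turned back over the pack (above 0.9 rad) (value of joint latch above 0.9 rad), for 0.2 s.
At the end, for the whole second after the job is handed in: The pack lies in the bay, nose at least 6 mm under the lip, nose and tail less than 2 mm proud of the deck; the latch stands above 0.9 rad, its round side over the pack; meter, screwdriver and jar are within 30 mm of where they were (all of step 3 and z of pack_nose in the frame of case below 0.038 m and z of pack_tail in the frame of case above 0.033 m and value of joint latch above 0.9 rad and distance of each of meter, driver, tin from where it was at the start of the episode below 0.03 m); the robot touches nothing.
It fails at once if the meter, the screwdriver or the jar is moved by more than 30 mm (distance of any of meter, driver, tin from where it was at the start of the episode above 0.03 m).
It also fails if it takes over 58 s, if anything falls off the work surface, if the arm or the gripper's body presses on something with over 40 N, if the wrist force passes 120 N, or if a joint passes its speed limit or range.

## Working session

There is one attempt and no reset: what is moved stays moved. The work goes in short steps, each a Python script; the robot and the scene stay as the last script left them, time stands still between calls to the robot, and variables do not carry over. Pictures are saved under pics/ and viewed, about 8 in all and at most 12, crops included, and the job is handed in when it is done.

```bash
mkdir -p pics; ls
python3 - <<'E'
from bench import bot, optics, status
import cv2, numpy as np
for n in ("side","top"):
    c=optics.capture(n); cv2.imwrite(f"pics/{n}0.png",c["img"][:,:,::-1])
    np.savez(f"{n}0.npz",**c)
    print(n,c["camera_matrix"].tolist(),c["k1"],np.round(c["cam_to_world"],4).tolist())
print(status.get_t(),status.get_position(),status.get_tool_rot(),bot.tip_extent)
E
```

```text
pics
side [[462.52886541701895, 0.0, 316.433673580791], [0.0, 462.52886541701895, 229.4030605747027], [0.0, 0.0, 1.0]] 0.007773977462626023 [[-0.871, -0.3869, 0.3028, 0.2623], [-0.4913, 0.6773, -0.5475, 0.4727], [0.0067, -0.6257, -0.78, 0.763], [0.0, 0.0, 0.0, 1.0]]
top [[472.86315024821835, 0.0, 320.28680202467524], [0.0, 472.86315024821835, 234.03426237002054], [0.0, 0.0, 1.0]] -0.008242349756446945 [[-0.0081, -0.9887, 0.1494, 0.3833], [-0.9998, 0.0056, -0.0172, 0.0055], [0.0162, -0.1495, -0.9886, 1.1111], [0.0, 0.0, 0.0, 1.0]]
0.1 [0.19202079 0.54162559 0.30310637] [-1.79904273e+02 -1.41011520e-02  1.60474166e+02] 0.0726
```

View pics/side0.png

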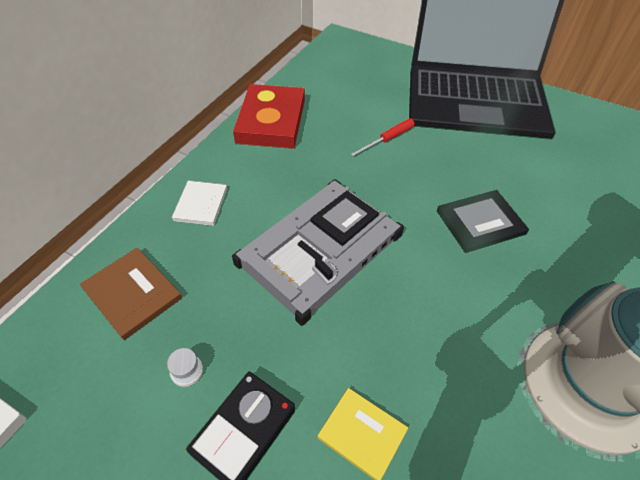

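View pics/top0.png

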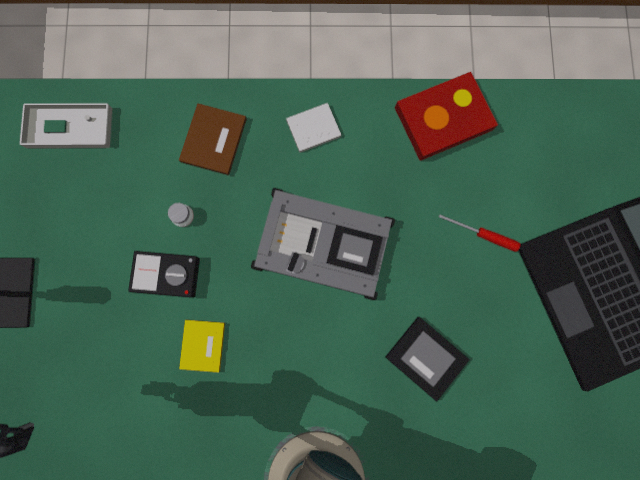

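The pack candidates in the top view are:
- black slab in the channel at (357,250)
- larger black slab at (428,358)
- brown slab at (213,139)
- white slab at (314,127)
- yellow slab at (202,346)

I choose the one at (357,250), which is black, the smaller of the two and on the deck. Next, one close crop to check it.

Run:
```python
import cv2,numpy as np
t=cv2.imread("pics/top0.png")[180:305,245:400]; s=cv2.imread("pics/side0.png")[175:325,228:408]
a=cv2.resize(t,None,fx=4.8,fy=4.8,interpolation=cv2.INTER_CUBIC); cv2.imwrite("pics/t1.png",a)
a=cv2.resize(s,None,fx=4,fy=4,interpolation=cv2.INTER_CUBIC); cv2.imwrite("pics/s1.png",a)
```

```text
(no output)
```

View pics/t1.png

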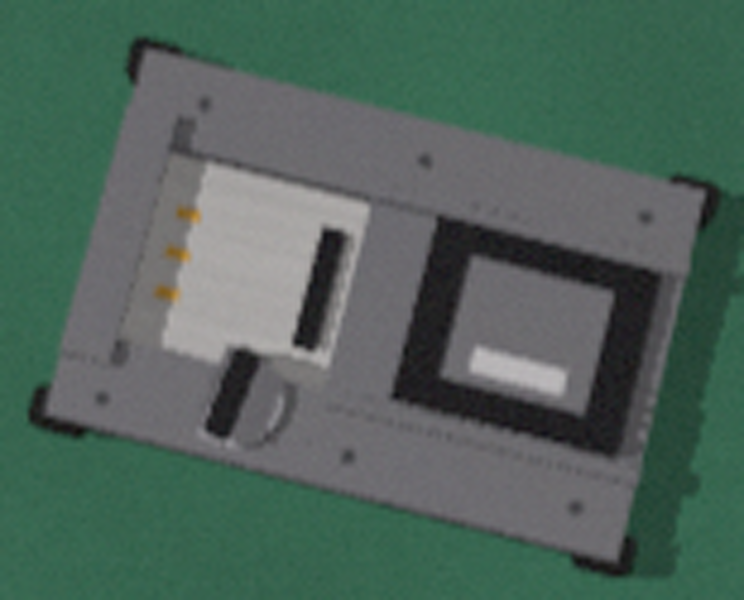

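View pics/s1.png

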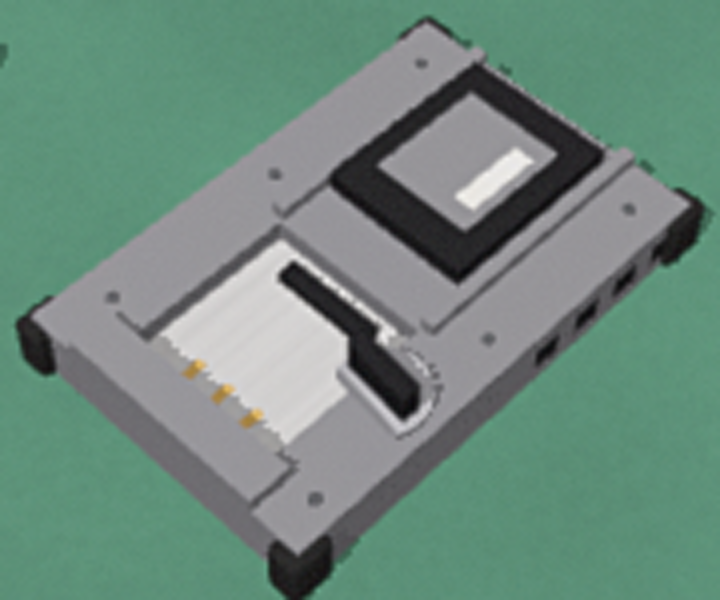

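The crop shows the pack (label on top) in the channel at the right, the bay at the left and the latch bar across the channel at about (230,395) in the top crop. The lifter is at (322,290). I can triangulate from six screws, the pack corners and the latch.

```bash
cat > geo.py <<'E'
import numpy as np, cv2
C={n:dict(np.load(f"{n}0.npz")) for n in("top","side")}
OFF={"top":(245,180,4.8),"side":(228,175,4.)}
def ray(n,p,crop=True):
    c=C[n]; p=np.array(p,float)
    if crop: o=OFF[n]; p=(p+.5)/o[2]-.5+np.array(o[:2])
    d=np.array([c["k1"].item(),0,0,0.])
    xy=cv2.undistortPoints(p.reshape(1,1,2),c["camera_matrix"],d).ravel()
    T=c["cam_to_world"]; v=T[:3,:3]@[*xy,1]; return T[:3,3],v/np.linalg.norm(v)
def tri(a,b,crop=True):
    A=np.zeros((3,3));B=np.zeros(3);R=[ray("top",a,crop),ray("side",b,crop)]
    for o,v in R:
        P=np.eye(3)-np.outer(v,v);A+=P;B+=P@o
    X=np.linalg.solve(A,B); return X,sum(np.linalg.norm((np.eye(3)-np.outer(v,v))@(X-o)) for o,v in R)
def plane(n,p,z,crop=True):
    o,v=ray(n,p,crop); return o+v*(z-o[2])/v[2]
def project(n,X):
    c=C[n];T=c["cam_to_world"];q=(np.asarray(X)-T[:3,3])@T[:3,:3]
    xy=q[:2]/q[2]; r=xy@xy; K=c["camera_matrix"]
    return (K@[*(xy*(1+c["k1"]*r)),1])[:2]
E
python3 - <<'E'
from geo import *
np.set_printoptions(precision=4,suppress=True)
P=[((204,103),(112,297)),((425,160),(275,174)),((645,217),(421,63)),((102,398),(315,499)),((348,456),(489,339)),((575,507),(629,209))]
S=np.array([tri(*p)[0] for p in P]);print("screws\n",S,[round(tri(*p)[1],4) for p in P])
ex=(S[0]-S[2])+(S[3]-S[5]);yaw=np.arctan2(ex[1],ex[0]);print("yaw",np.degrees(yaw))
ey=(S[3:]-S[:3]).mean(0);print("yaw from y",np.degrees(np.arctan2(-ey[0],ey[1])))
R=np.array([[np.cos(yaw),-np.sin(yaw)],[np.sin(yaw),np.cos(yaw)]])
# bay rear edge (deck height) in side: ends; top: right edge of bay
for nm,n,p,z in [("rear-","side",(283,230),.036),("rear+","side",(410,330),.036),("rearT-","top",(371,204),.036),
  ("rails-end","side",(280,213),.044),("rail+end","side",(428,330),.044),("lip-","top",(184,155),.04),
  ("pk1","top",(440,217),.05),("pk2","top",(660,272),.05),("pk3","top",(615,457),.05),("pk4","top",(392,398),.05)]:
    X=plane(n,p,z);print(nm,X,"rel screwmean",(X-S.mean(0))[:2]@R)
for nm,a,b in [("label",(527,340+0),(537,258-80)),("pk rear-",(660,272),(477,66)),("pk rear+",(615,457),(604,155)),("bar a",(242,352),(363,342)),("bar b",(213,434),(410,412)),("lifter-",(335,232),(290,268))]:
    X,e=tri(a,b);print(nm,X,e,"rel",(X-S.mean(0))[:2]@R)
E
```

```text
screws
 [[ 0.6237  0.0632  0.0355]
 [ 0.5952 -0.0434  0.0354]
 [ 0.5666 -0.149   0.0365]
 [ 0.4812  0.1113  0.0352]
 [ 0.4527 -0.0052  0.036 ]
 [ 0.4277 -0.1124  0.0356]] [np.float64(0.0001), np.float64(0.0), np.float64(0.0001), np.float64(0.0003), np.float64(0.0), np.float64(0.0005)]
yaw 75.75434526295992
yaw from y 73.8300529789452
rear- [ 0.5725 -0.0135  0.036 ] rel screwmean [ 0.0206 -0.0443]
rear+ [0.4881 0.0089 0.036 ] rel screwmean [0.0216 0.043 ]
rearT- [ 0.5736 -0.0172  0.036 ] rel screwmean [ 0.0174 -0.0463]
rails-end [ 0.576  -0.0167  0.044 ] rel screwmean [ 0.0183 -0.0484]
rail+end [0.4782 0.0097 0.044 ] rel screwmean [0.0199 0.0529]
lip- [0.5973 0.0725 0.04  ] rel screwmean [ 0.1101 -0.0471]
pk1 [ 0.5647 -0.0496  0.05  ] rel screwmean [-0.0162 -0.0456]
pk2 [ 0.5378 -0.1535  0.05  ] rel screwmean [-0.1236 -0.0451]
pk3 [ 0.4504 -0.13    0.05  ] rel screwmean [-0.1223  0.0454]
pk4 [ 0.4788 -0.0259  0.05  ] rel screwmean [-0.0145  0.0435]
label [ 0.4895 -0.0938  0.0494] 0.03350575779553541 rel [-0.0777  0.0164]
pk rear- [ 0.5374 -0.1546  0.0446] 0.00238437829699802 rel [-0.1248 -0.045 ]
pk rear+ [ 0.4508 -0.1305  0.0458] 0.0001611646664775481 rel [-0.1227  0.0449]
bar a [0.4975 0.0432 0.0628] 0.004268890747030017 rel [0.0571 0.0424]
bar b [0.4623 0.0578 0.0495] 0.00040080634801774773 rel [0.0627 0.08  ]
lifter- [0.5611 0.     0.0277] 0.0008273714324861213 rel [ 0.0309 -0.0299]
```

The checks agree. Screw height measures 35 to 36 mm, the pack is about 107x90 mm, and the latch's triangulated mid-point (0.480,0.0505) matches the one predicted from the case frame (0.4803,0.0506). The case origin is (0.530,-0.004) with a yaw of about 75.2°. Next I grasp and turn the latch.

```bash
cat > h.py <<'E'
from bench import bot, optics, status
import numpy as np, cv2
O=np.array([.5300,-.0039]); YAW=75.2
def W(x,y,z):
    a=np.radians(YAW); return [O[0]+x*np.cos(a)-y*np.sin(a), O[1]+x*np.sin(a)+y*np.cos(a), z]
def tcp(x,y,ztip): return W(x,y,ztip+bot.tip_extent)
def rot(psi): return [180,0,YAW+psi]
def incase(p):
    a=np.radians(YAW); d=np.array(p[:2])-O; return d[0]*np.cos(a)+d[1]*np.sin(a), -d[0]*np.sin(a)+d[1]*np.cos(a)
def F():
    a=np.radians(YAW); f=status.get_force(); return np.round([f[0]*np.cos(a)+f[1]*np.sin(a),-f[0]*np.sin(a)+f[1]*np.cos(a),f[2]],1)
def snap(n,f,crop=None,s=1):
    im=optics.capture(n)["img"][:,:,::-1]
    if crop: im=im[crop[1]:crop[3],crop[0]:crop[2]]
    cv2.imwrite(f"pics/{f}.png",cv2.resize(im,None,fx=s,fy=s,interpolation=cv2.INTER_CUBIC))
E
python3 - <<'E'
from h import *
bot.move_to(tcp(.040,.062,.13),rot(84)); print(status.get_t(),F())
bot.line_to(tcp(.040,.062,.048)); print(F())
bot.move_gripper(.0); print(status.get_t(),status.get_opening(),F(),status.get_moment())
for a in (56,28,0):
    bot.line_to(tcp(.040,.062,.048),rot=rot(a),vel=.1); print(a,status.get_t(),status.get_tool_rot()[2]-YAW,F(),status.get_opening())
E
```

```text
2.175 [ 0.3 -0.3  0. ]
[-0.2  0.1  1. ]
3.5417 0.010700588826924373 [-2.   1.1  4.9] [-0.37835529  0.27275462  0.00143676]
56 4.1833 56.0719434955855 [0.3 0.2 4.7] 0.010929303290467613
28 4.825 28.092429670072278 [ 3.3 -1.   5. ] 0.010450014117459758
0 5.4667 0.02007750099038219 [ 4.4 -1.6  2.8] 0.010693600923244935
```

Run:
```python
from h import *
bot.move_gripper(.04)
bot.line_to(tcp(.040,.062,.12),vel=.25)
bot.move_gripper(0)
bot.move_to(tcp(-.178,0,.12),rot(0))
bot.line_to(tcp(-.178,0,.040)); print(status.get_t(),F(),status.get_position())
snap("side","s2",(228,150,408,330),3.3)
```

```text
8.3583 [-0.   0.1 -0.3] [ 0.48511992 -0.17540171  0.11305726]
```

View pics/s2.png

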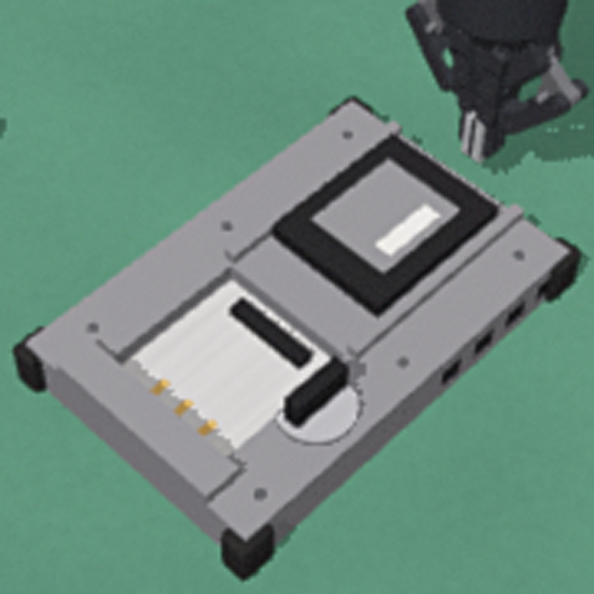

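The latch bar is now parallel to the channel, at (315,390) in the crop. The closed fingers at (470,150) stand centred behind the pack. Next comes the push, with force checks.

Run:
```python
from h import *
x=-.178
while x<-.030:
    x+=.0148; bot.line_to(tcp(x,0,.040),vel=.08); f=F(); print(round(x,4),f)
    if abs(f[0])>12: print("stop");break
print(status.get_t())
snap("side","s3",(228,150,408,330),3.3)
```

```text
-0.1632 [-1.1 -0.  -0.2]
-0.1484 [-0.5  0.8 -0.2]
-0.1336 [-0.9 -0.3 -0.1]
-0.1188 [0.1 0.4 0.3]
-0.104 [-0.8 -0.4 -0.2]
-0.0892 [0.1 0.1 0.6]
-0.0744 [ 0.5  0.1 -0.1]
-0.0596 [ 0.2 -0.6 -0.1]
-0.0448 [ 0.3 -0.2 -0.8]
-0.03 [-0.3  0.2  0.4]
11.7417
```

View pics/s3.png

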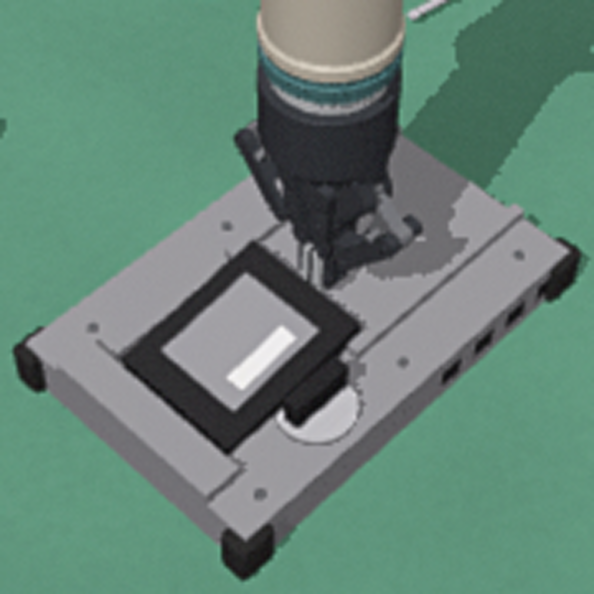

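The pack is in the bay mouth with its nose at the lip (edge from (125,360) to (230,450)), clear of the latch, and its tail still on the deck. I continue in small steps.

Run:
```python
from h import *
x=-.030
while x<.002:
    x+=.002; bot.line_to(tcp(x,0,.039),vel=.03); f=F(); print(round(x,4),f,round(status.get_position()[2],4))
    if abs(f[0])>10: print("stop");break
print(status.get_t())
snap("side","s4",(228,150,408,330),3.3)
```

```text
-0.028 [-0.6  0.   1.3] 0.1116
-0.026 [-0.8  0.2 -0.6] 0.1115
-0.024 [-1.   0.5 -1.1] 0.1116
-0.022 [-1.  -0.2 -0.3] 0.1116
-0.02 [-0.8  0.8 -0.2] 0.1116
-0.018 [-0.2 -0.1 -0.6] 0.1116
-0.016 [ 0.1 -0.1  0.4] 0.1116
-0.014 [-0.2  0.4 -0.7] 0.1116
-0.012 [-0.2  0.2 -0.6] 0.1116
-0.01 [-0.4  0.3  0.4] 0.1116
-0.008 [-2.1 -0.4  0. ] 0.1116
-0.006 [-7.2 -0.5  0.3] 0.1116
-0.004 [-12.5  -0.6   0.6] 0.1116
stop
15.0417
```

View pics/s4.png

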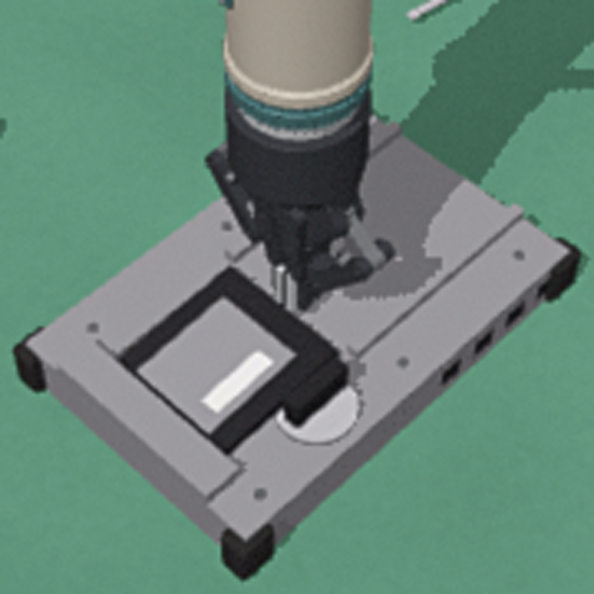

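The nose is under the lip, and the force rose only at the wall, as expected. I back off, then press on the tail; the contact height will show whether it cleared the rear edge.

Run:
```python
from h import *
bot.line_to(tcp(-.020,0,.039),vel=.1)
bot.line_to(tcp(-.020,0,.075),vel=.2)
bot.line_to(tcp(.017,0,.075),vel=.2)
bot.line_to(tcp(.017,0,.053),vel=.1); print(F())
z=.053
while z>.029:
    z-=.001; bot.line_to(tcp(.017,0,z),vel=.03); f=F(); print(round(z,4),f,round(status.get_position()[2]-bot.tip_extent,4))
    if f[2]>28: break
print(status.get_t())
```

```text
[ 0.2 -0.7 -0.7]
0.052 [ 0.1 -0.7 -0.5] 0.0524
0.051 [ 0.3 -0.3 -0.4] 0.0511
0.05 [ 0.6 -0.4 -0.8] 0.0499
0.049 [ 0.1  0.7 -0.2] 0.0489
0.048 [ 0.   0.  -0.8] 0.0479
0.047 [-0.6  0.4  0.4] 0.0469
0.046 [ 0.2 -0.6  0.3] 0.0459
0.045 [0.5 0.9 1. ] 0.0449
0.044 [ 0.3 -0.3  0.6] 0.0441
0.043 [-0.9  0.3  1.2] 0.0431
0.042 [-1.3  0.5  1.2] 0.042
0.041 [-0.7  0.9  0.6] 0.0409
0.04 [-0.4  0.2  1.4] 0.0399
0.039 [-1.1  0.2  2.4] 0.0389
0.038 [-1.3 -0.3  1.6] 0.0379
0.037 [-1.5 -0.7  0.6] 0.0369
0.036 [-1.9  1.   3.4] 0.0361
0.035 [-1.9  2.2 11.5] 0.0361
0.034 [-2.4  4.1 17.7] 0.036
0.033 [-2.8  5.9 23.8] 0.0359
0.032 [-4.4  7.1 31.4] 0.0359
21.6833
```

It bottomed at tip height 36.0 mm, which is flush, with contact from about 44 mm. I lift and look before turning the latch.

Run:
```python
from h import *
bot.pause(.3)
bot.line_to(tcp(.017,0,.10),vel=.2)
bot.move_to(tcp(-.178,0,.12),rot(0)); print(status.get_t())
snap("side","s5",(228,150,408,330),3.3)
```

```text
23.275
```

View pics/s5.png

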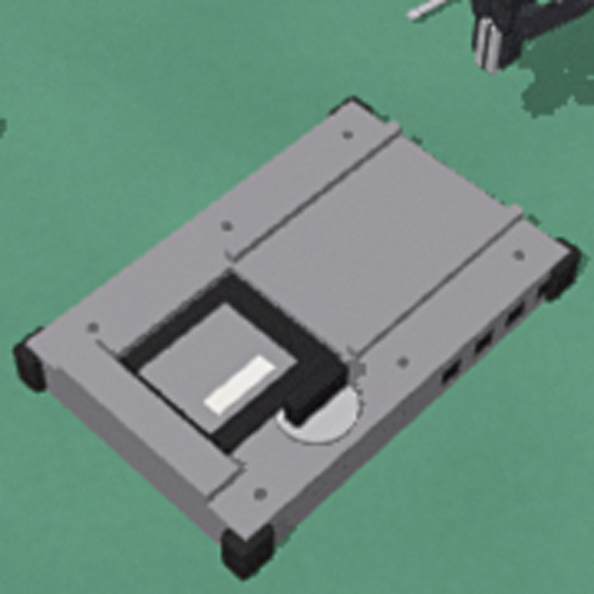

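The pack lies flush in the bay, with its rear edge meeting the deck from (230,272) to (345,360). Now I turn the latch back.

Run:
```python
from h import *
bot.move_gripper(.04)
bot.move_to(tcp(.040,.062,.12),rot(0))
bot.line_to(tcp(.040,.062,.048)); print(F())
bot.move_gripper(0); print(status.get_opening(),F())
for a in (25,50,75):
    bot.line_to(tcp(.040,.062,.048),rot=rot(a),vel=.1); print(a,status.get_tool_rot()[2]-YAW,F(),status.get_opening())
bot.move_gripper(.04)
bot.line_to(tcp(.040,.062,.14),vel=.25)
bot.move_to(tcp(-.178,0,.16),rot(0)); print(status.get_t(),F())
snap("side","s6",(228,150,408,330),3.3); snap("top","t6")
```

```text
[ 0.5  0.3 -0.3]
0.010537388312482823 [-1.5 -2.4  5.7]
25 25.05694858261316 [-2.2 -1.5  7.2] 0.010518916065817263
50 50.06765937980586 [-2.8 -1.8  6.9] 0.010754305099803121
75 75.07925172508324 [-3.8 -0.9  7.7] 0.010417738507044404
29.2667 [-0.2 -0.3 -0.3]
```

View pics/s6.png

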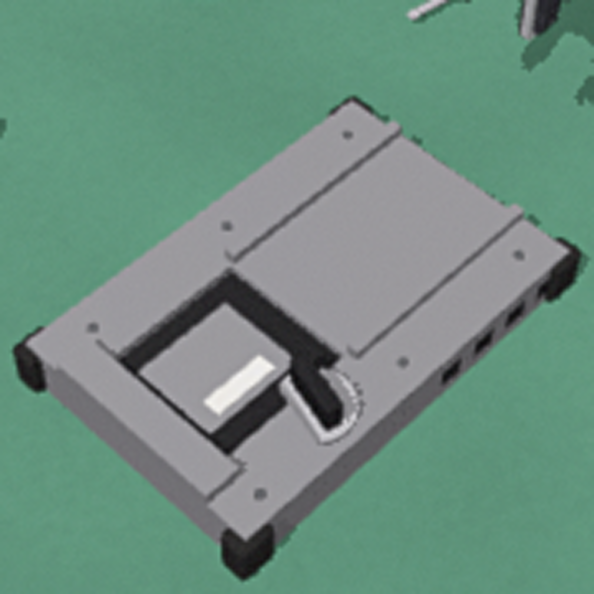

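View pics/t6.png

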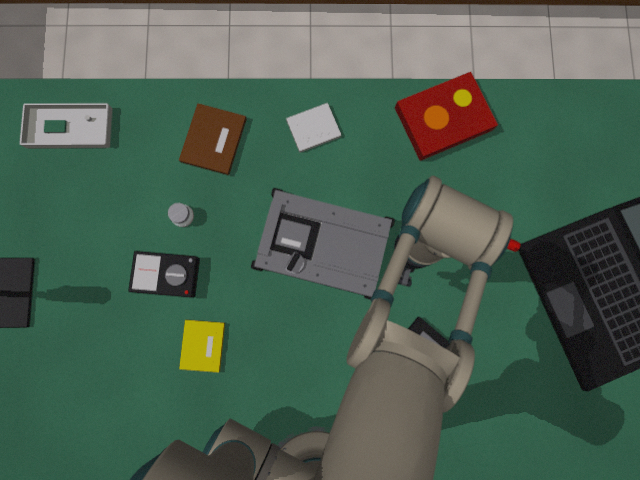

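The latch lies across the bay's side at (320,400) in the crop, over the pack, which is still flush. The meter (165,274) and jar (180,215) have not moved. The arm is free in the air, so I hand in.

```bash
python3 -c "
from bench import bot
bot.job_done()"
```

```text
the job is handed in; nothing more can be done
```

The battery pack is back in the bay, held by the latch, and I handed the job in after about 29 s of robot time. No verdict is reported, so the results below rest on my own checks.

**What I did:**
1. I gripped the latch bar and turned it to about 0°.
2. I pushed the pack along the channel until its nose met the wall under the lip; the push force rose to 12 N there.
3. I pressed the tail down.
4. I turned the latch back to about 75° (1.31 rad), let go and moved the arm clear.

**Last checks:**
- **Pack:** the press bottomed out with the fingertips at 36.0 mm, level with the deck, at a force of about 31 N. The final side view shows the pack flush and its nose under the lip.
- **Latch:** the final side view shows it over the pack.
- **Bystanders:** the meter and jar appear at the same pixels as at the start. The arm hid most of the screwdriver in the last top view; its tip was in the same place in the later side crops.

**What disagreed:** the tail went down with only 1 to 3 N measured until it bottomed, less than the 7 N of lifter friction described. In the first pictures, the pack's rear corners triangulated 4 to 5 mm lower than the expected 50 mm; I took that as corner-picking error and did not use it.

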